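# Free a specimen carrier from a clamp of unknown thread hand

### The job

The specimen carrier with the yellow grip is clamped in the aluminium jig by the square black hand nut at its forked end. One of the jig's two nuts has a left-hand thread and nobody marked which, so feel out which way the yellow carrier's nut loosens without forcing it tighter, unscrew it far enough, draw the carrier out from under it, and lower the carrier flat onto the middle of the brown cork mat before letting go. Leave the blue-gripped carrier in place and do not disturb the other things.

Things in the scene. Friction and masses are not known exactly. Their poses are not given: they have to be found in the camera images.
- jig: Fixed aluminium clamp jig, base plate 190 (x) x 230 (y) x 16 mm, origin under its centre, on the worktop. Two stations side by side, one carrier in each, at y = +60 and -60 mm of its frame; each has an upright 10 mm stud at x = +60 mm with a square black hand nut on it. One nut has a right-hand, the other a left-hand thread; which is which changes from start to start and cannot be seen.
- jig_top (a point): Centre of the jig's top face, 16 mm up, axes as the jig's. On it two steel stops 4 mm high stand 3 mm before (-x of) the ears of each carrier, and fences 4 mm high 2 mm beside its plate: the whole carrier must be raised level by more than 4 mm (and less than its nut has risen) before it can be drawn out towards the jig's -x. Tilting it up does not free it.
- clamp_left (a point): Point on the stud axis of the station at the jig's +y, 55 mm above the worktop, in the tight nut's middle (fixed to the jig). The nut is 26 mm square, 36 to 72 mm above the worktop, its sides along the jig's axes when tight, above a 30 mm round washer that presses on the carrier. It starts just tight. Loosening: anticlockwise from above if right-handed, clockwise if left-handed.
- clamp_right (a point): The same for the station at the jig's -y. Either nut, turned loose, turns with a steady drag of about 0.08 N m, rising 5 mm per radian; it stays where it is left and meets its stop after 2.0 rad (10 mm up). Turned the other way it squeezes the carrier: the moment climbs by about 1.7 N m per radian; 0.3 N m (0.2 rad) is still safe, 0.5 N m (0.33 rad) or more does damage.
- carrier_yellow: The clamped carrier: 6 mm steel plate, about 320 g, with an upright yellow fin. Origin on its underside below the fin's centre; plate 60 mm wide (y), x = -35 to +65 mm, then two prongs (32 mm over both, 14 mm open-ended slot between) to x = +105 mm, with ears at the tips, 58 mm over both. It starts along the jig's axes, stud in the slot at x = +80 mm; drawn 45 mm to its -x it is clear of the nut.
- carrier_yellow_grip (a point): Centre of the yellow fin, 26 mm above the carrier's underside. The fin is 30 mm long (x), 12 mm thick (y), and reaches from 6 (the plate's top) to 46 mm above the underside. Axes as carrier_yellow. In the jig it lies 80 mm from the stud, towards the jig's -x.
- carrier_yellow_mid (a point): Point on the underside of the yellow carrier at the middle of its length, 35 mm from the fin towards the prongs (+x).
- carrier_blue_grip (a point): Centre of the blue fin of the other, otherwise equal carrier, clamped in the jig's other station. To be left in place.
- mat_top (a point): Centre of the top of the fixed brown cork mat, 160 (x) x 150 (y) mm, its top 6 mm above the worktop.
- beaker: Loose small glass beaker, 68 mm wide, 72 mm high; origin under its centre. A bystander.
- syringe: Loose plastic syringe lying flat, 29 x 115 x 29 mm; origin under its centre. A bystander.

How it is judged:
By the outcome, as a careful person would: the job done as asked, in the order asked, and still so for the second after the job is handed in, with the robot touching nothing.
It also fails if it takes over 72 s, if anything falls off the work surface, if the arm or the gripper's body presses on something with over 40 N, if the wrist force passes 120 N, or if a joint passes its speed limit or range.

### The arm

A 6-joint arm with a two-finger parallel gripper is mounted at the origin on a cart in front of the work surface, level with it; the furniture and walls round the work are solid. World frame = base frame: x ahead of the robot, y to its left, z up, the work surface at z = 0. Lengths are in mm, angles in rad, forces in N, time in s.
With the tool pointing down it reaches from about 300 to 750 mm from the base axis. Payload 8.5 kg.
Tool frame: the origin (TCP) lies at the very end of the fingers, on their centre line; the grasp point (between the pads) lies 19 mm behind it (arm.tcp_to_grasp is the distance from the TCP to the grasp point, in mm); z points along the fingers, x is the direction in which the jaws open and shut, and the axes are right-handed (so a half turn about z gives the same grasp; the last joint's range is limited). The gripper opens to 88 mm and grips with 3 to 60 N. Pads are 18 mm wide; open, the fingers measure 123 mm over their backs; the gripper's body (75 mm by 187 mm) begins 45 mm behind the grasp point.
Start: joints at [0.893, 0.381, 1.297, -0, 1.464, -0.215], TCP at [245.539, 492.129, 238.748] pointing down, gripper open.
Joint ranges: [-3.11, 3.11], [-0.89, 2.33], [0.22, 2.48], [-1.42, 4.56], [0.17, 2.85], [-2.88, 2.88]. Speed limits (rad/s): [2.39, 2.39, 3.14, 3.14, 3.14, 3.14].

### API

Orientations are given as a 3x3 rotation matrix whose columns are the frame's x, y, z axes.
In Python, from plant import arm, eyes gives the robot as it stands.
- The arm moves only by the shell command python3 -m crank 'ROWS' [OPENING] [FORCE]. ROWS is JSON, one flat list of numbers, 4 for each row, row after row: the shift along the world's x, y, z in cm, then the turn about the world's z in rad. A call has 1 to 20 rows; each row shifts and turns the pose as measured when the row begins; what a row does not reach is not made up. A row lasts 1/8 s, in which the tool goes at most 62.5 mm and 10.7 degrees, less where a joint would pass 70% of its speed; a pose out of reach is approached as far as the arm can. A call is refused whole if a number of a shift passes 6.25 or a number of a turn 0.188, either way. A call with a gripper value outside its range is refused whole. OPENING is the finger opening in cm, from 0 to 8.81, set as the call begins (- or left out, the last holds). The fingers move at their own pace and stop on an object; FORCE is the grip in N (left out, the last holds). Time passes only in rows, so rows that do not move let the fingers close. It gives the time, the measured TCP pose, the force and the opening at its end, in the units of the state.
- arm.read_state(): the state, without advancing time (a new reading comes with each control period).
- eyes.snapshot(name): name is "scene" or "side" or "wrist"; returns a dict with "image" (480x640x3 uint8, red, green, blue), "z_map" (480x640 float32, mm along the optical axis (not along the pixel's ray), 0 where there is no reading), "fovy" (degrees; the focal length in pixels is half the picture's height over the tangent of half this angle, whatever the lens; pixels are square), "cx", "cy" (the principal point, pixels), "pose" (4x4, takes a point from camera to world coordinates). Camera axes: x right, y up, looking along -z (the intrinsics and any distortion apply to the point x, -y, -z); pixel columns grow to the right and rows downward; lengths in mm; the calibration is good to about 2 mm. The wrist camera is an equidistant fisheye: a pixel r from the principal point sees the ray r / f radians off the axis. A picture is of the moment at which its call begins.
- arm.hand_in(): hands the job in, once; it reports no verdict.
The state is a dict: "clock": time; "q": joint angles; "qd": joint speeds; "tau": joint torques, N m; "tcp_pos": TCP position; "tcp_rot": TCP orientation; "wrist_force": force on the tool from outside, world axes, zero at the start; "ft_torque": the same for the moment, N m; "opening": finger opening in mm.
Only numpy, scipy, OpenCV 4.12 (cv2) and the standard library are available. Lean on these libraries where they do the work, as an engineer would, in place of code of your own. Each camera call takes 0.05 s, during which the arm holds its last target. There are 200 camera calls.

## Working session

There is one attempt and no reset: what is moved stays moved. The work goes in short steps, Python scripts to look and compute and a shell command to move; the robot and the scene stay as the last step left them, time stands still between calls to the robot, and variables do not carry over. Pictures are saved under pics/ and viewed, about 8 in all and at most 12, crops included, and the job is handed in when it is done.

```bash
ls; mkdir -p pics
python3 - <<'E'
from plant import arm, eyes
import cv2,numpy as np
s=arm.read_state();print({k:np.round(v,3).tolist() for k,v in s.items()})
ims=[]
for n in("scene","side"):
    d=eyes.snapshot(n);np.savez(f"pics/{n}.npz",**d);print(n,d["fovy"],d["cx"],d["cy"],np.round(d["pose"],3).tolist())
    cv2.imwrite(f"pics/{n}.png",d["image"][:,:,::-1])
E
```

```text
pics
{'clock': 0.0, 'q': [0.893, 0.381, 1.298, -0.0, 1.464, -0.215], 'qd': [0.0, -0.001, 0.001, -0.003, 0.001, 0.0], 'tau': [-0.001, -43.792, -22.456, 0.071, 0.035, -0.0], 'tcp_pos': [245.363, 491.924, 238.127], 'tcp_rot': [[0.446, 0.895, -0.001], [0.895, -0.446, -0.001], [-0.001, -0.0, -1.0]], 'wrist_force': [0.105, 0.653, 0.288], 'ft_torque': [-0.035, 0.053, -0.026], 'opening': 87.891}
scene 48.274452666993334 311.8011966276321 238.08689576724234 [[0.834, 0.389, -0.39, 32.243], [-0.551, 0.569, -0.61, -1044.05], [-0.015, 0.724, 0.689, 1017.47], [0.0, 0.0, 0.0, 1.0]]
side 50.105691151269056 317.15791375647467 233.11537839730806 [[0.801, 0.214, -0.559, -238.586], [-0.598, 0.287, -0.748, -1286.71], [0.001, 0.934, 0.358, 574.108], [0.0, 0.0, 0.0, 1.0]]
```

View pics/scene.png

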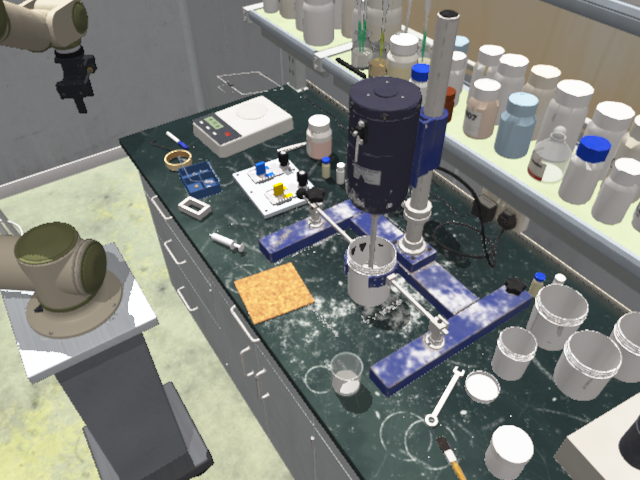

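View pics/side.png

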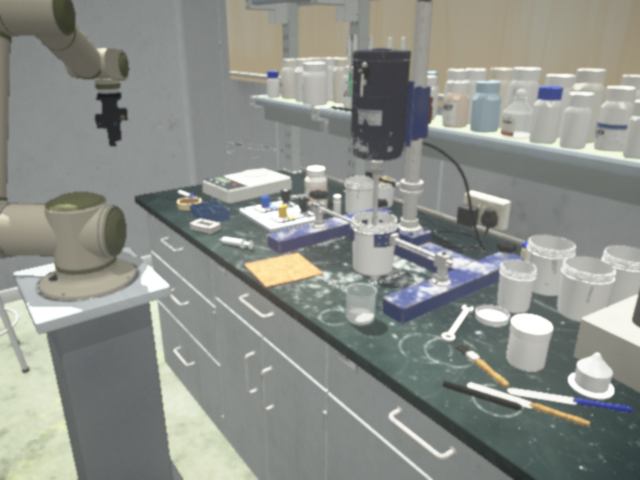

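The scene view shows the jig at about (275,185). The yellow fin is at (278,188) with its nut near (302,180), the blue fin at (261,168) with its nut near (283,158), and the mat at (273,292). The mixer stand is close to the yellow nut. Next I'll measure these.

```bash
cat > h.py <<'E'
import numpy as np,cv2
def load(n): return dict(np.load(f"pics/{n}.npz"))
def f(d): return 240/np.tan(np.radians(float(d["fovy"]))/2)
def cloud(d):
    v,u=np.mgrid[:480,:640];z=d["z_map"];F=f(d)
    p=np.stack([(u-d["cx"])/F*z,-(v-d["cy"])/F*z,-z],-1)
    P=d["pose"];w=p@P[:3,:3].T+P[:3,3];w[z<=0]=np.nan;return w
E
python3 - <<'E'
from h import *
d=load("scene");w=cloud(d);im=d["image"];hsv=cv2.cvtColor(im,cv2.COLOR_RGB2HSV)
H,S,V=[hsv[...,i].astype(int) for i in range(3)]
X,Y,Z=[w[...,i] for i in range(3)]
def rep(n,m):
    m=m&np.isfinite(Z);q=w[m];print(n,m.sum(),np.round(np.percentile(q,[2,50,98],axis=0)).tolist())
v,u=np.mgrid[:480,:640]
box=lambda a,b,c,e:(u>=a)&(u<=b)&(v>=c)&(v<=e)
rep("yellow",box(265,295,175,200)&(H>20)&(H<32)&(S>150))
rep("blue",box(250,275,155,180)&(H>100)&(H<125)&(S>150))
m=box(225,320,255,325)&(H>8)&(H<25)&(S>90);rep("mat",m)
q=w[m&np.isfinite(Z)];r=cv2.minAreaRect(q[:,:2].astype(np.float32));print(r)
m=box(225,320,150,220)&(Z>8)&(Z<24)&(S<60)&(V>120);rep("plate",m)
q=w[m];r=cv2.minAreaRect(q[:,:2].astype(np.float32));print(r,cv2.boxPoints(r).round().tolist())
for n,b in(("nutY",box(294,310,165,192)),("nutB",box(276,292,148,170))):
    rep(n,b&(V<70)&(Z>30)&(Z<80));rep(n+"top",b&(V<90)&(Z>64)&(Z<80))
rep("beaker",box(330,365,350,395)&(Z>5)&(Z<90)); rep("syr",box(208,244,230,255)&(Z>5)&(Z<50))
# obstacles near nut
print("heightmap >80 near jig:")
for x in range(350,800,50): print(x,[int(np.nanmax(np.r_[-1,Z[(abs(X-x)<25)&(abs(Y-y)<25)]])) for y in range(-100,500,50)])
c=im[140:330,210:350];cv2.imwrite("pics/c1.png",cv2.resize(c[:, :, ::-1],None,fx=4,fy=3.15,interpolation=2)[:600])
E
```

```text
yellow 134 [[604.0, 25.0, 19.0], [621.0, 46.0, 39.0], [652.0, 70.0, 63.0]]
blue 128 [[612.0, 148.0, -5.0], [629.0, 166.0, 39.0], [675.0, 258.0, 60.0]]
mat 2995 [[342.0, -327.0, -2.0], [419.0, -256.0, 4.0], [500.0, -177.0, 8.0]]
((423.790283203125, -248.12457275390625), (161.53555297851562, 164.57156372070312), 81.7926254272461)
plate 2123 [[546.0, -3.0, 9.0], [610.0, 116.0, 15.0], [811.0, 332.0, 23.0]]
((693.5961303710938, 160.64923095703125), (350.19500732421875, 290.4992980957031), 85.36483001708984) [[535.0, -2.0], [824.0, -26.0], [853.0, 323.0], [563.0, 347.0]]
nutY 100 [[683.0, 29.0, 33.0], [691.0, 35.0, 55.0], [707.0, 51.0, 71.0]]
nutYtop 27 [[683.0, 30.0, 64.0], [691.0, 38.0, 68.0], [709.0, 52.0, 72.0]]
nutB 97 [[690.0, 148.0, 33.0], [698.0, 155.0, 55.0], [714.0, 173.0, 72.0]]
nutBtop 29 [[690.0, 149.0, 64.0], [697.0, 156.0, 69.0], [716.0, 177.0, 73.0]]
beaker 1185 [[386.0, -594.0, 7.0], [421.0, -557.0, 38.0], [448.0, -531.0, 71.0]]
syr 231 [[377.0, -84.0, 6.0], [400.0, -41.0, 16.0], [428.0, 10.0, 24.0]]
heightmap >80 near jig:
350 [2, 2, 10, 5, 18, 26, 25, 2, 2, 4, 4, 3]
400 [24, 30, 21, 2, 25, 23, 75, 76, 74, 29, 22, 20]
450 [45, 2, 6, 1, 17, 18, 68, 29, 72, 71, 19, 23]
500 [47, 3, 3, 1, 4, 5, 44, 39, 48, 16, 24, 15]
550 [48, 2, 19, 19, 18, 18, 19, 13, 2, 56, 58, 59]
600 [151, 117, 26, 63, 22, 59, 56, 10, 28, 62, 61, 62]
650 [151, 116, 25, 62, 20, 62, 24, 9, 3, 61, 58, 194]
700 [47, 2, 21, 75, 21, 74, 70, 1, 2, 187, 190, 196]
750 [46, 3, 2, 16, 15, 21, 16, 11, 2, 174, 72, 71]
```

View pics/c1.png

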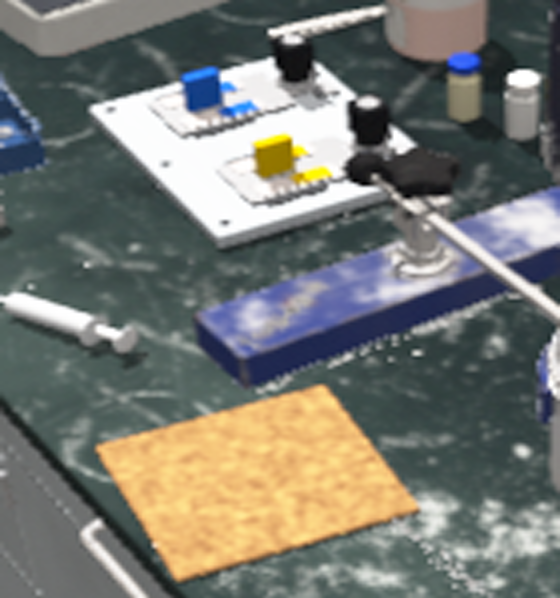

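Run:
```python
from h import *
w=np.concatenate([cloud(load(n)).reshape(-1,3) for n in("scene","side")]);w=w[np.isfinite(w[:,0])]
X,Y,Z=w.T
print("y:",list(range(-350,250,25)))
for x in range(340,860,20):
    print(x,*["%4d"%np.nanmax(np.r_[-1,Z[(abs(X-x)<10)&(abs(Y-y)<12.5)&(Z<500)]]) for y in range(-350,250,25)])
```

```text
y: [-350, -325, -300, -275, -250, -225, -200, -175, -150, -125, -100, -75, -50, -25, 0, 25, 50, 75, 100, 125, 150, 175, 200, 225]
340    2    9    9    8    8    7    6    3    2    3    3    4    2    2    2    2    2    3    2    2    2    1    2    4
360    3    9    9    9    9    9    8    7    2    2    2    2    2    2    3    1    5    3    2   23   24   26    1    3
380    2    8    9   10   11    8    8   10    3    3    3    2    2   22   21   12    4    4   23   24   22   23   20    3
400    3    8    8    9    8    8   10    9    3    2    4   22   27   23   21    2    2    3   25   22   23   28   75   34
420    3    8    8    8    8   10    9    8    2    2   21   29   30    6    1    2    2    3   21   24   24   74   76   78
440    3    8    9    9    9    8    8    7    3    2    3   24    2    2    1    3    2    2    4    2    2   36   62    5
460    5    8    9    8    9   10    8   46   48   47   44    3    3    3    4    4    2    4    3    3    2   51   55   32
480    8    9    9    9   10    7    9   48   48   48   47    2    3    3    3    3    2    3    2    
[... 1553 characters left out ...]
   48   47   45   -1    2    1    2    1   10   12   -1   16   15   16   15   -1
760  455   77   44   46   45   44   45   44   46   48   46    0    1    2    3    3    1    2    4    0    3    2    3    3
780   -1   74   44   45   46   44   40   38   -1   48   46    0    4    1    5    2   69   67    2    3    3    5    3    3
800   -1   -1   42   47   46   48   41   -1   -1   47   45   -1   -1    1   68   65   66   68    3    2    1   55    1    3
820   -1   -1   -1   -1    2    3    1   -1   -1   46   47   -1   -1   -1   68   70   46   42   -1    3  127  126  125   82
840  345  339   -1    2    3    1    4    0   80   45   45   -1  116  345  346  345  345  346  346  345  344  342  344  345
```

The crop shows the nuts aligned with the jig and the mixer knob overhanging the -y side, at roughly x 620–645, y -85 to -45, z 117. So I'll grip the fin with the jaws along x. At the nut I'll start with the jaws along y, at yaw -90° to leave room in joint 6. Moving above the nut now.

```bash
python3 -m crank '[3,-3,0,-0.185,3,-3,0,-0.185,3,-3,0,-0.185,3,-3,0,-0.185,3,-3,0,-0.185,3,-3,0,-0.185,3,-3,0,-0.185,3,-3,0,-0.185,3,-3,0,-0.185,3,-3,0,-0.185,3,-3,0,-0.185,3,-3,0,-0.185,3,-3,0,-0.185,3,-3,0,-0.185,1,-1,0,-0.15,0,0,0,0]' 6
python3 - <<'E'
from plant import arm, eyes
import cv2,numpy as np
s=arm.read_state();print({k:np.round(v,3).tolist() for k,v in s.items()})
d=eyes.snapshot("wrist");np.savez("pics/w1.npz",**d);print(d["fovy"],d["cx"],d["cy"],np.round(d["pose"],3).tolist())
cv2.imwrite("pics/w1.png",d["image"][:,:,::-1])
E
```

```text
clock: 2.1
tcp_pos: [685.1, 45.1, 230.8]
tcp_rot: [[-0.106, -0.994, -0.007], [-0.994, 0.106, 0.01], [-0.009, 0.008, -1.0]]
wrist_force: [-0.2, 0.3, -0.6]
opening: 59.8
{'clock': 2.1, 'q': [-0.109, 0.641, 0.864, 0.009, 1.645, 1.568], 'qd': [0.001, 0.003, 0.01, 0.003, 0.001, -0.026], 'tau': [-1.279, -57.519, -24.389, -0.032, -0.055, 0.734], 'tcp_pos': [685.125, 45.1, 230.838], 'tcp_rot': [[-0.106, -0.994, -0.007], [-0.994, 0.106, 0.01], [-0.009, 0.008, -1.0]], 'wrist_force': [-0.163, 0.281, -0.627], 'ft_torque': [0.011, 0.141, -0.022], 'opening': 59.821}
65.70646984690485 322.1877046626132 241.81428519753686 [[-0.106, 0.959, 0.263, 751.599], [-0.994, -0.099, -0.037, 35.985], [-0.009, -0.266, 0.964, 375.594], [0.0, 0.0, 0.0, 1.0]]
```

View pics/w1.png

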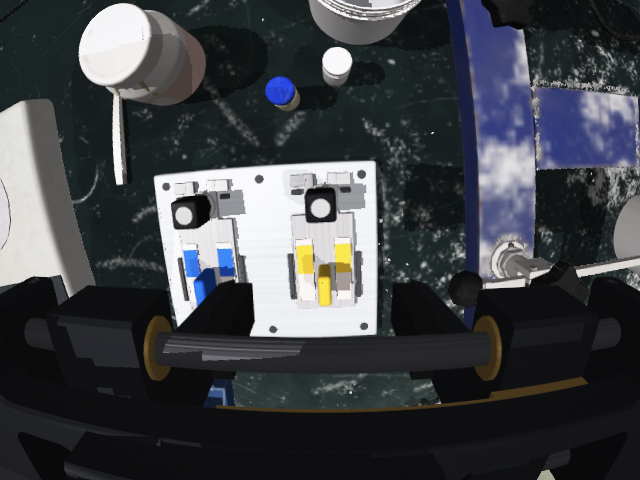

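The wrist view shows the yellow nut's stud cap at (320,207), the blue one at (185,214) and the yellow fin at (324,287). The gripper body runs along the jaw axis. Next I'll cast rays for nut, fin and plate.

```bash
cat >> h.py <<'E'
def ray(d,u,v,z):
    F=f(d);x=u-d["cx"];y=v-d["cy"];r=np.hypot(x,y)+1e-9;t=r/F
    c=np.array([np.sin(t)*x/r,-np.sin(t)*y/r,-np.cos(t)]);P=d["pose"];g=P[:3,:3]@c
    return P[:3,3]+g*(z-P[2,3])/g[2]
E
python3 - <<'E'
from h import *
d=load("w1");im=d["image"];hsv=cv2.cvtColor(im,cv2.COLOR_RGB2HSV)
def cen(a,b,c,e,fn):
    s=hsv[c:e,a:b].astype(int);m=fn(s).astype(np.uint8);n,l,st,ce=cv2.connectedComponentsWithStats(m)
    k=1+np.argmax(st[1:,4]);print(st[k]);return ce[k]+[a,c]
white=lambda s:(s[...,2]>130)
for n,b in(("Y",(310,331,197,219)),("B",(173,197,204,226))):
    p=cen(*b,white);print(n,p,[ray(d,*p,z).round(1).tolist() for z in(72,74)])
p=cen(312,338,260,310,lambda s:(s[...,0]>20)&(s[...,0]<34)&(s[...,1]>150)&(s[...,2]>200));print("fin",p,ray(d,*p,62).round(1))
# depth-check
z=d["z_map"];print("z at cap",z[207,320],"fin",z[275:300:5,324])
for n,q in(("BL",(167,186)),("BR",(362,174)),("mid",(259,179)),("fBR",(364,326)),("fmid",(273,329))): print(n,ray(d,*q,16).round(1))
E
```

```text
[  1   2  19  19 291]
Y [320.06872852 207.82130584] [[697.9, 46.2, 72.0], [698.2, 46.2, 74.0]]
[  2   3  17  18 244]
B [183.38114754 215.35245902] [[705.1, 166.0, 72.0], [705.4, 165.1, 74.0]]
[  6  17  13  29 307]
fin [324.1465798  290.70032573] [619.7  51.1  62. ]
z at cap 307.15857 fin [338.7208  335.52863 335.36194 338.43954 339.09024]
BL [729.4 203.   16. ]
BR [717.1   4.2  16. ]
mid [723.1 104.5  16. ]
fBR [553.6  14.3  16. ]
fmid [559.7 114.2  16. ]
```

```bash
python3 -m crank '[1.3,0.1,-4,0.045,0,0,-4,0,0,0,-4,0,0,0,0,0]'
python3 -c "
from plant import arm;import numpy as np
s=arm.read_state();R=s['tcp_rot'];print(s['tcp_pos'],np.arctan2(R[1][0],R[0][0]),s['ft_torque'])"
```

```text
clock: 2.65
tcp_pos: [695.6, 50.6, 109.6]
tcp_rot: [[-0.041, -0.999, -0.006], [-0.999, 0.041, 0.01], [-0.009, 0.007, -1.0]]
wrist_force: [-0.7, 0.6, 0.8]
opening: 59.8
[695.62093537  50.56968115 109.5870868 ] -1.6114721730603603 [0.0074002  0.10837668 0.03076108]
```

```bash
python3 -m crank '[0.24,-0.43,-3,-0.02,0,0,-2.5,0,0,0,0,0]'
python3 -c "
from plant import arm;import numpy as np
s=arm.read_state();R=s['tcp_rot'];print(s['tcp_pos'],np.arctan2(R[1][0],R[0][0]),s['ft_torque'])"
```

```text
clock: 3.02
tcp_pos: [699.8, 48.0, 60.7]
tcp_rot: [[-0.054, -0.999, 0.003], [-0.999, 0.054, 0.009], [-0.009, -0.002, -1.0]]
wrist_force: [-0.1, -0.3, 0.6]
opening: 60.3
[699.844762    47.96768073  60.68167083] -1.6244471309550073 [ 0.05076445  0.21281865 -0.04291458]
```

```bash
python3 -m crank '[-0.15,-0.17,-1,-0.008,0,0,-0.8,0,0,0,0,0]'
python3 -m crank '[0,0,0,0,0,0,0,0,0,0,0,0,0,0,0,0]' 2.2 20
python3 -c "
from plant import arm;import numpy as np
s=arm.read_state();R=s['tcp_rot'];print(s['tcp_pos'],np.arctan2(R[1][0],R[0][0]),s['ft_torque'],s['wrist_force'])"
```

```text
clock: 3.4
tcp_pos: [699.8, 46.5, 46.4]
tcp_rot: [[-0.06, -0.998, 0.01], [-0.998, 0.06, 0.008], [-0.009, -0.009, -1.0]]
wrist_force: [-0.7, 0.2, 0.9]
opening: 60.3
clock: 3.9
tcp_pos: [700.2, 46.7, 47.5]
tcp_rot: [[-0.06, -0.998, 0.011], [-0.998, 0.06, 0.008], [-0.009, -0.01, -1.0]]
wrist_force: [0.5, -0.3, -0.6]
opening: 25.8
[700.24179576  46.67307512  47.50021052] -1.6306479701008474 [-0.10290037  0.16653398 -0.01093586] [ 0.49014254 -0.26005726 -0.58822051]
```

Nut gripped, opening 25.8 mm. Small feeling turn, anticlockwise first.

```bash
cat > st.py <<'E'
from plant import arm;import numpy as np
s=arm.read_state();R=s['tcp_rot'];print(np.round(s['tcp_pos'],1),"yaw",round(np.arctan2(R[1][0],R[0][0]),4),"M",np.round(s['ft_torque'],3),"F",np.round(s['wrist_force'],1),"q6",round(s['q'][5],3),"op",s['opening'],"t",s['clock'])
E
python3 -m crank '[0,0,0,0.04,0,0,0,0]'|tail -0; python3 st.py
python3 -m crank '[0,0,0,0.04,0,0,0,0]'|tail -0; python3 st.py
```

```text
[700.3  46.7  47.5] yaw -1.5901 M [-0.103  0.136 -0.024] F [1.2 0.7 0.4] q6 1.482 op 25.476668921546747 t 4.15
[700.3  46.8  47.4] yaw -1.5514 M [-0.07   0.13  -0.043] F [ 1.  -0.2  0.2] q6 1.443 op 26.048261737299466 t 4.4Exception ignored on flushing sys.stdout:
BrokenPipeError: [Errno 32] Broken pipe
Exception ignored on flushing sys.stdout:
BrokenPipeError: [Errno 32] Broken pipe
```

```bash
python3 -m crank '[0,0,0,0.05,0,0,0,0]' >/dev/null; python3 st.py; python3 -m crank '[0,0,0,0,0,0,0,0]' >/dev/null; python3 st.py
```

```text
[700.3  46.9  47.4] yaw -1.5034 M [-0.094  0.21  -0.122] F [-0.3  0.5 -0.4] q6 1.395 op 25.869569061950074 t 4.65
[700.3  46.9  47.4] yaw -1.5057 M [-0.041  0.167 -0.129] F [0.4 0.3 0.3] q6 1.397 op 25.65497270929361 t 4.9
```

At +0.127 rad the moment seems to be climbing, but it's ambiguous. I'll go back and feel the other side for comparison.

```bash
for i in 1 2 3; do python3 -m crank '[0,0,0,-0.05,0,0,0,0]' >/dev/null; python3 st.py; done; python3 -m crank '[0,0,0,-0.06,0,0,0,0]' >/dev/null; python3 st.py;python3 -m crank '[0,0,0,-0.06,0,0,0,0]' >/dev/null; python3 st.py
```

```text
[700.3  46.8  47.4] yaw -1.5574 M [-0.051  0.165 -0.162] F [0.5 0.9 0.6] q6 1.449 op 25.754728732543516 t 5.15
[700.2  46.7  47.5] yaw -1.6066 M [-0.066  0.165 -0.088] F [-0.8 -0.3 -0.4] q6 1.499 op 25.712583097571375 t 5.4
[700.3  46.6  47.6] yaw -1.6543 M [-0.063  0.183 -0.036] F [-0.4 -0.1  0.2] q6 1.547 op 25.608818397084697 t 5.65
[700.3  46.5  47.9] yaw -1.7114 M [-0.062  0.245 -0.058] F [-1.   0.2  0.3] q6 1.604 op 25.786426626021232 t 5.9
[700.2  46.4  48.2] yaw -1.7677 M [-0.084  0.219 -0.056] F [0.  0.1 1.2] q6 1.661 op 25.534809411765337 t 6.15
```

```bash
python3 -m crank '[0,0,0,-0.04,0,0,0,0]' >/dev/null; python3 st.py; python3 -m crank '[0,0,0,0,0,0,0,0]' >/dev/null; python3 st.py; python3 -m crank '[0,0,0,-0.03,0,0,0,0]' >/dev/null; python3 st.py
```

```text
[700.2  46.3  48.3] yaw -1.8034 M [-0.073  0.3   -0.068] F [-0.9  0.1  1.7] q6 1.697 op 25.501561536844402 t 6.4
[700.2  46.3  48.3] yaw -1.8008 M [-0.089  0.308 -0.056] F [-0.9  0.   1.1] q6 1.694 op 25.3985312357992 t 6.65
[700.2  46.3  48.4] yaw -1.8318 M [-0.127  0.345  0.083] F [-0.7 -0.5  1.5] q6 1.725 op 25.779091854908188 t 6.9
```

Going clockwise, the moment stays at drag level and the tool rises passively by about 0.9 mm over 0.2 rad, so clockwise loosens (left-hand). I'll re-grip a quarter turn back, so that the gripper body stays away from the mixer knob during the long clockwise turn.

```bash
python3 -m crank '[0,0,0,0,0,0,0,0,0,0,0,0]' 5.5 >/dev/null; python3 -m crank '[0,0,0,0.18,0,0,0,0.18,0,0,0,0.18,0,0,0,0.18,0,0,0,0.18,0,0,0,0.18,0,0,0,0.18,0,0,0,0.18,0,0,0,0.13,0,0,0,0]' >/dev/null;python3 st.py
```

```text
[700.3  46.6  47. ] yaw -0.2109 M [-0.088  0.094 -0.017] F [0.7 0.4 0.2] q6 0.101 op 55.37053562538501 t 8.525
```

```bash
python3 -m crank '[-0.1,0,0,-0.05,0,0,0,0]' >/dev/null;python3 st.py; python3 -m crank '[0,0,0,0,0,0,0,0,0,0,0,0]' 2.2 20 >/dev/null; python3 st.py;  python3 -m crank '[0,0,0,-0.05,0,0,0,0]' >/dev/null;python3 st.py
```

```text
[699.3  46.6  46.9] yaw -0.2673 M [-0.091  0.099  0.029] F [ 0.2 -1.  -0.1] q6 0.157 op 54.858100806877154 t 8.775
[699.2  46.6  46.9] yaw -0.268 M [0.39  1.423 0.072] F [-7.2  2.   5.7] q6 0.158 op 27.27899153306713 t 9.15
[698.5  46.8  47.4] yaw -0.3182 M [-0.136 -0.066 -0.067] F [-0.5 -0.4 -0.8] q6 0.208 op 26.222417493424487 t 9.4
```

```bash
python3 -m crank '[0,0,0.025,-0.06,0,0,0.03,-0.06,0,0,0,0]' >/dev/null;python3 st.py; python3 -m crank '[0,0,0.05,-0.1,0,0,0.05,-0.1,0,0,0.05,-0.1,0,0,0.05,-0.1]' >/dev/null;python3 st.py
```

```text
[698.5  46.8  47.9] yaw -0.4378 M [-0.171  0.155 -0.034] F [-2.   0.3  0.7] q6 0.327 op 25.834348271702307 t 9.775
[698.4  46.7  49.9] yaw -0.8409 M [-0.197  0.278  0.112] F [-1.7  0.5  1.4] q6 0.73 op 25.623443910904076 t 10.275
```

Free at a steady drag, so I'll continue to about 1.8 rad in total (start reference yaw -0.061).

```bash
python3 -m crank '[0,0,0.05,-0.1,0,0,0.05,-0.1,0,0,0.05,-0.1,0,0,0.05,-0.1,0,0,0.05,-0.1]' >/dev/null;python3 st.py; python3 -m crank '[0,0,0.05,-0.1,0,0,0.05,-0.1,0,0,0.05,-0.1,0,0,0.05,-0.1,0,0,0,0]' >/dev/null;python3 st.py
```

```text
[698.3  46.6  52.4] yaw -1.3462 M [-0.204  0.322  0.065] F [-1.   0.6  1.8] q6 1.236 op 26.19908727311665 t 10.9
[698.2  46.6  54.5] yaw -1.7481 M [-0.141  0.333 -0.111] F [-1.2  0.8  1.7] q6 1.641 op 25.887865081612823 t 11.525
```

```bash
python3 -m crank '[0,0,0.05,-0.08,0,0,0.04,-0.08,0,0,0,0]' >/dev/null;python3 st.py; python3 -m crank '[0,0,0,0,0,0,0,0,0,0,0,0]' 5.5 >/dev/null; python3 -m crank '[0,0,4,0,0,0,4,0,0,0,4,0,0,0,0,0]' >/dev/null;python3 st.py
```

```text
[698.2  46.6  55.3] yaw -1.9016 M [-0.174  0.345 -0.06 ] F [-1.2  0.2  1.2] q6 1.795 op 25.984472787020092 t 11.9
[697.9  46.5 177.8] yaw -1.8942 M [0.013 0.154 0.022] F [-1.1 -0.2 -1.1] q6 1.789 op 55.36243054863557 t 12.775
```

```bash
python3 -m crank '[-0.8,0.05,0,0.183,-0.8,0.05,0,0.183,-0.8,0.05,0,0.183,-0.8,0.05,0,0.183,-0.8,0.05,0,0.183,-0.8,0.05,0,0.183,-0.8,0.05,0,0.183,-0.8,0.05,0,0.183,-0.8,0.05,0,0.183,-0.8,0.05,0,0.183,0,0,0,0]' 5 >/dev/null;python3 st.py
python3 - <<'E'
from plant import eyes
import cv2
from h import *
d=eyes.snapshot("wrist");np.savez("pics/w2.npz",**d);cv2.imwrite("pics/w2.png",d["image"][:,:,::-1])
E
```

```text
[610.9  51.7 163.7] yaw -0.0185 M [-0.073  0.018 -0.012] F [0.3 0.7 0.6] q6 -0.087 op 49.73000418302321 t 14.15
```

View pics/w2.png

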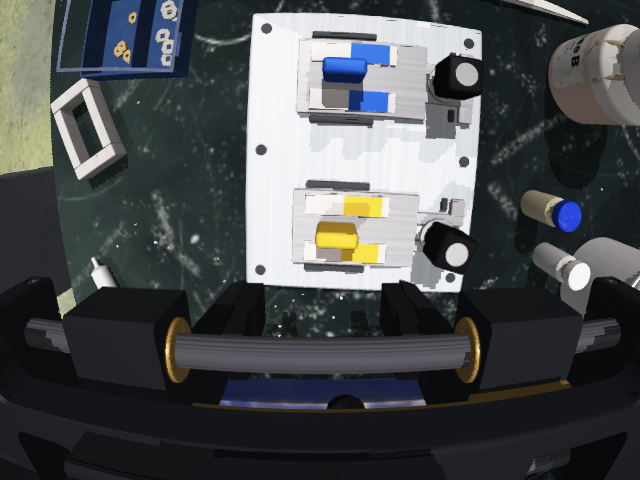

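The yellow nut now sits rotated at (447,246) and the fin is at (336,236). I'll compute the fin offset.

Run:
```python
from h import *
d=load("w2");hsv=cv2.cvtColor(d["image"],cv2.COLOR_RGB2HSV).astype(int)
for n,(a,b,c,e),lo,hi in(("Y",(310,362,216,252),20,34),("B",(318,372,52,86),100,125)):
    s=hsv[c:e,a:b];m=((s[...,0]>lo)&(s[...,0]<hi)&(s[...,1]>140)&(s[...,2]>225 if n=="Y" else s[...,2]>180)).astype(np.uint8)
    k,l,st,ce=cv2.connectedComponentsWithStats(m);i=1+np.argmax(st[1:,4]);print(st[i],ce[i]+[a,c],ray(d,*(ce[i]+[a,c]),62).round(1))
for q in((318,228),(357,228),(357,241),(318,243)): print(q,ray(d,*q,62).round(1))
print("nut",ray(d,455.5,254.5,82).round(1))
```

```text
[  7  17  40  15 538] [336.23048327 239.92565056] [618.   52.1  62. ]
[  6   0  48  20 690] [349.14637681  61.86521739] [628.2 172.6  62. ]
(318, 228) [605.7  60.6  62. ]
(357, 228) [632.2  60.3  62. ]
(357, 241) [632.3  51.1  62. ]
(318, 243) [605.4  50.   62. ]
nut [696.9  46.5  82. ]
```

```bash
python3 -m crank '[0.76,0,-2,-0.043,0,0,-3,0,0,0,-3,0,0,0,0,0]' >/dev/null;python3 st.py
```

```text
[619.9  51.3  80.3] yaw -0.0801 M [-0.055  0.039  0.04 ] F [-0.3  0.1 -0.6] q6 -0.025 op 50.22455076957227 t 14.7
```

```bash
python3 -m crank '[-0.14,0.03,-2,0.019,0,0,-2,0,0,0,0,0]' >/dev/null;python3 st.py
```

```text
[620.9  51.3  42.8] yaw -0.0668 M [-0.064  0.06  -0.001] F [-0.5 -0.7  0.5] q6 -0.037 op 49.58846206824855 t 15.075
```

```bash
python3 -m crank '[-0.2,0.03,-0.7,0.005,-0.05,0,-0.6,0,0,0,0,0]' >/dev/null;python3 st.py; python3 -m crank '[0,0,0,0,0,0,0,0,0,0,0,0]' 2.6 15 >/dev/null;python3 st.py
```

```text
[619.6  51.5  31.9] yaw -0.063 M [-0.058  0.094 -0.012] F [ 0.8 -0.5  0.2] q6 -0.041 op 50.20367272423182 t 15.45
[619.8  51.5  32.4] yaw -0.0632 M [-0.055  0.044  0.041] F [-0.9 -1.1 -0.2] q6 -0.041 op 29.94813456429218 t 15.825
```

```bash
python3 -m crank '[0,0,0,0,0,0,0.3,0,0,0,0.35,0,0,0,0,0]' - 45 >/dev/null;python3 st.py
```

```text
[619.4  51.5  38.9] yaw -0.0632 M [-0.099  0.086  0.007] F [-0.3  1.2 -2.1] q6 -0.041 op 29.448010087911147 t 16.325
```

Run:
```python
from plant import eyes
from h import *
d=eyes.snapshot("wrist");np.savez("pics/w3.npz",**d);im=d["image"]
cv2.imwrite("pics/w3.png",cv2.resize(im[150:420,180:560,::-1],None,fx=2,fy=2))
v,u=np.mgrid[:480,:640];F=f(d);x=u-d["cx"];y=v-d["cy"];r=np.hypot(x,y)+1e-9;t=r/F;k=np.tan(t)/r*d["z_map"]
c=np.stack([x*k,-y*k,-d["z_map"]],-1);w=c@d["pose"][:3,:3].T+d["pose"][:3,3];w[(d["z_map"]<=0)|(t>1.3)]=np.nan
np.save("pics/w3c.npy",w)
a=-0.061;R=np.array([[np.cos(a),np.sin(a)],[-np.sin(a),np.cos(a)]])
L=(w[...,:2]-[618.5,51.5])@R.T;Z=w[...,2]
for X in range(-70,112,10): print(X,[int(np.nanmedian(np.r_[Z[(abs(L[...,0]-X)<5)&(abs(L[...,1]-Y)<4)],np.nan])*10)/10 if ((abs(L[...,0]-X)<5)&(abs(L[...,1]-Y)<4)&np.isfinite(Z)).any() else None for Y in (-50,-40,-24,-16,0,16,24,40,60,140)])
```

```text
-70 [None, None, None, 125.3, 145.8, 16.1, 119.7, 15.1, 15.3, 15.2]
-60 [None, None, None, None, 140.0, 145.0, 135.8, 15.2, 15.9, 15.1]
-50 [None, None, 15.0, 15.2, 15.1, 16.4, 136.8, 15.3, 15.4, 15.3]
-40 [None, None, None, 15.2, 15.2, 126.4, 135.9, 15.3, 15.2, 14.9]
-30 [None, None, None, None, 27.6, 126.2, 127.4, 15.3, 15.3, None]
-20 [None, None, None, None, 100.3, 122.5, 126.6, 15.4, 15.2, None]
-10 [None, None, None, None, 67.0, 29.8, 135.5, 15.3, 15.3, None]
0 [None, None, None, None, 67.4, 29.8, 135.4, 15.4, 15.2, None]
10 [None, None, None, None, 67.3, 30.0, 135.1, 15.4, 15.2, None]
20 [None, None, None, None, 95.6, 121.0, 123.3, 15.3, 15.3, None]
30 [None, None, None, None, 27.2, 126.2, 126.4, 15.2, 15.3, None]
40 [None, None, None, 125.1, 27.5, 125.9, 126.2, 15.1, 15.3, None]
50 [None, None, 118.8, 125.2, 27.4, 125.3, 135.7, 15.2, 15.2, None]
60 [None, None, 118.5, 117.6, 27.6, 28.1, 119.2, 15.2, 15.2, 20.6]
70 [None, None, 118.3, 117.6, 141.0, 51.5, 118.6, 15.2, 15.2, 15.1]
80 [None, None, 119.1, 120.7, 107.6, 75.7, 115.5, 15.2, 15.1, 15.0]
90 [None, None, None, 79.7, None, 23.3, 19.1, 15.1, 15.1, None]
100 [None, None, None, None, 15.2, 26.9, 26.8, 15.2, 15.9, None]
110 [None, None, None, None, 15.1, 14.7, 14.7, 15.0, 15.1, None]
```

View pics/w3.png

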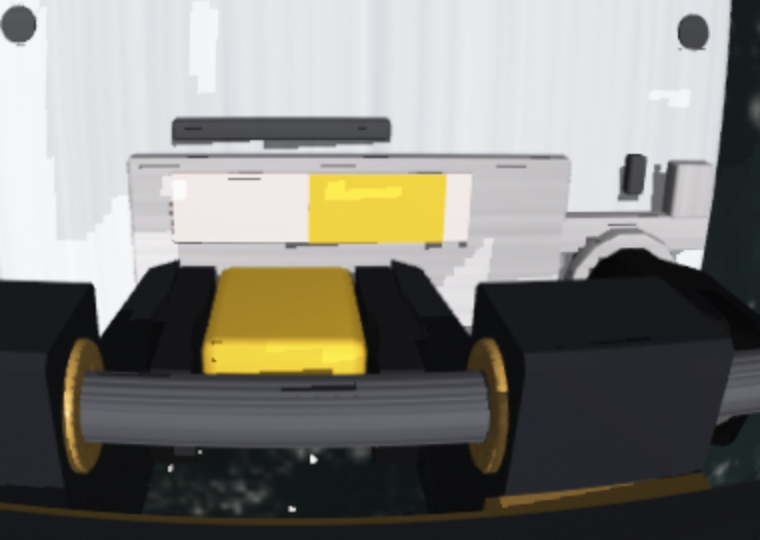

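The carrier is lifted about 6 mm and level within 0.5 mm (plate top about 28 throughout). I'll draw it out in short checked steps.

```bash
python3 -m crank '[-0.4,0.025,0.03,0,-0.4,0.025,0.03,0]' >/dev/null;python3 st.py
```

```text
[610.8  52.   39.1] yaw -0.0632 M [-0.021  0.074 -0.017] F [ 0.1  0.4 -2.4] q6 -0.041 op 29.571328155867388 t 16.625
```

```bash
python3 -m crank '[-0.6,0.037,0.02,0,-0.6,0.037,0.02,0]' >/dev/null;python3 st.py;python3 -m crank '[-0.6,0.037,0.02,0,-0.6,0.037,0.02,0]' >/dev/null;python3 st.py;python3 -m crank '[-0.6,0.037,0.02,0,-0.6,0.037,0.02,0]' >/dev/null;python3 st.py
```

```text
[597.8  52.9  39.4] yaw -0.0632 M [-0.055  0.086  0.025] F [ 0.4  0.5 -2.4] q6 -0.042 op 29.49266098431302 t 16.875
[584.8  53.7  39.9] yaw -0.0632 M [-0.07   0.12   0.007] F [-0.3  0.9 -2.8] q6 -0.043 op 29.61043408980911 t 17.125
[571.9  54.5  40.5] yaw -0.0632 M [-0.072  0.113 -0.044] F [ 0.2  0.  -2. ] q6 -0.044 op 28.97654998982326 t 17.375
```

```bash
python3 -m crank '[-1,0.06,0.05,0,-1,0.06,0.3,0,0,0,2,0,0,0,3,0,0,0,3,0,-3,0,1,0,-4,-2,0.3,0,-4,-3,0.3,0,-3,-4,0.3,0,-1,-4,0.3,0,0,-4,0.3,0,0,-4,0.3,0,0,0,0,0]' >/dev/null;python3 st.py
python3 - <<'E'
from h import *
d=load("scene");im=d["image"];hsv=cv2.cvtColor(im,cv2.COLOR_RGB2HSV)
m=cv2.inRange(hsv,(8,90,60),(25,255,255));m[:255]=0;m[325:]=0;m[:,:225]=0;m[:,320:]=0
c=max(cv2.findContours(m,cv2.RETR_EXTERNAL,cv2.CHAIN_APPROX_NONE)[0],key=cv2.contourArea)
F=f(d);P=d["pose"];g=np.c_[(c[:,0,0]-d["cx"])/F,-(c[:,0,1]-d["cy"])/F,-np.ones(len(c))]@P[:3,:3].T
w=P[:3,3]+g*((6-P[2,3])/g[:,2])[:,None]
r=cv2.minAreaRect(w[:,:2].astype(np.float32));print(r,cv2.boxPoints(r).round(1).tolist())
E
```

```text
[ 389.  -157.8  157.6] yaw -0.0614 M [-0.028  0.084 -0.021] F [-0.8  0.5 -2.7] q6 -0.596 op 29.471115199207695 t 19.0
((420.2226867675781, -254.32577514648438), (152.5615997314453, 160.4449005126953), 81.50772857666016) [[329.6000061035156, -317.8999938964844], [488.29998779296875, -341.6000061035156], [510.79998779296875, -190.6999969482422], [352.1000061035156, -167.0]]
```

```bash
python3 -m crank '[0,-3,-1,-0.03,0,-3,-2,-0.03,-0.2,-3,-3,-0.027,0,0,0,0]' >/dev/null;python3 st.py
python3 - <<'E'
from plant import eyes
from h import *
for n in("wrist","scene"):
    d=eyes.snapshot(n);np.savez(f"pics/{n}4.npz",**d);im=d["image"][:,:,::-1]
    cv2.imwrite(f"pics/{n}4.png",im if n=="wrist" else cv2.resize(im[180:340,200:400],None,fx=3,fy=3))
E
```

```text
[ 386.  -246.3   96.8] yaw -0.1491 M [0.066 0.079 0.043] F [ 1.   0.8 -2.5] q6 -0.666 op 30.01593556963352 t 19.5
```

View pics/wrist4.png

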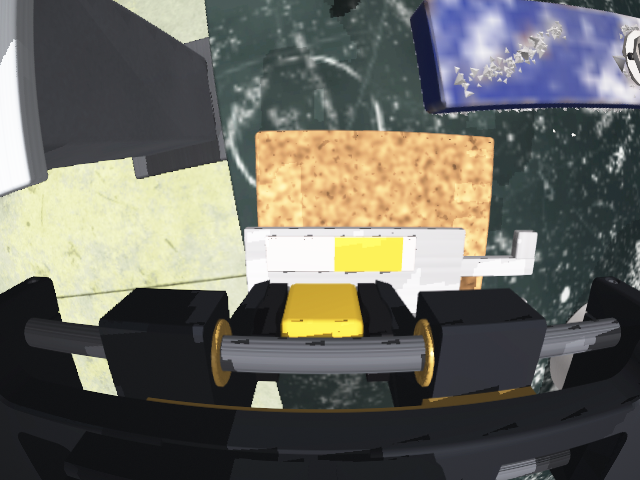

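The mat's far corners are at (257,132) and (493,138), and the carrier is aligned above it. I'll cross-check the centre from here.

Run:
```python
from h import *
d=load("wrist4");a=ray(d,257,132,6);b=ray(d,493,138,6);print(a,b,np.linalg.norm(b-a))
x=(b-a)[:2];x/=np.linalg.norm(x);print("yaw",np.arctan2(x[1],x[0]),"centre",(a+b)[:2]/2+75*np.array([x[1],-x[0]]))
```

```text
[ 355.10936294 -167.09490275    6.        ] [ 508.94790282 -189.79365933    6.        ] 155.50411538859416
yaw -0.146492239385262 centre [ 421.08096929 -252.64097006]
```

```bash
python3 -m crank '[0.05,-0.1,-2,0,0.05,-0.1,-2,0,0,0,-1.8,0,0,0,-0.9,0,0,0,0,0]' >/dev/null;python3 st.py
```

```text
[ 390.  -242.9   35.1] yaw -0.1396 M [-0.085  0.158 -0.005] F [ 0.9 -0.5 -3. ] q6 -0.662 op 29.2133060108389 t 20.225
```

```bash
python3 -m crank '[-0.3,-0.5,-0.3,-0.008,0,0,-0.3,0,0,0,0,0]' >/dev/null;python3 st.py
```

```text
[ 387.4 -248.5   30.4] yaw -0.1477 M [-0.074  0.128 -0.029] F [ 0.4 -0.5 -1.8] q6 -0.666 op 29.329733963247605 t 20.6
```

```bash
python3 -m crank '[0,0,-0.3,0,0,0,-0.2,0,0,0,0,0]' >/dev/null;python3 st.py;python3 -m crank '[0,0,-0.15,0,0,0,0,0]' >/dev/null;python3 st.py;python3 -m crank '[0,0,-0.1,0,0,0,0,0]' >/dev/null;python3 st.py
```

```text
[ 387.5 -248.6   25.1] yaw -0.1479 M [-0.061  0.121 -0.045] F [ 0.5  0.2 -2.5] q6 -0.666 op 29.186845323373866 t 20.975
[ 387.4 -248.5   23.5] yaw -0.1479 M [-0.02   0.168 -0.007] F [ 0.5 -0.1 -2.2] q6 -0.666 op 29.286589873402633 t 21.225
[ 387.6 -248.8   22.8] yaw -0.1477 M [ 0.112  0.362 -0.009] F [0.1 0.  0.5] q6 -0.666 op 29.373951667469747 t 21.475
```

```bash
python3 -m crank '[0,0,-0.05,0,0,0,0,0]' >/dev/null;python3 st.py;python3 -m crank '[0,0,-0.05,0,0,0,0,0]' >/dev/null;python3 st.py
```

```text
[ 387.5 -248.8   22.7] yaw -0.1477 M [ 0.196  0.418 -0.023] F [-0.3  0.6  2.2] q6 -0.666 op 29.58259740079018 t 21.725
[ 387.5 -248.8   22.7] yaw -0.1476 M [0.226 0.476 0.01 ] F [-0.8  0.3  4.3] q6 -0.666 op 29.521261537068956 t 21.975
```

Seated on the mat with a small upward reaction. I'll release, retreat, and check.

```bash
python3 -m crank '[0,0,0,0,0,0,0,0,0,0,0,0]' 4.6 10 >/dev/null;python3 st.py; python3 -m crank '[0,0,1,0,0,0,3,0,0,0,5,0,0,0,5,0,-3,3,3,0,-2,4,2,0,0,4,0,0,0,4,0,0,0,0,0,0,0,0,0,0]' >/dev/null;python3 st.py
python3 - <<'E'
from plant import eyes
from h import *
d=eyes.snapshot("scene");np.savez("pics/s5.npz",**d);im=d["image"];cv2.imwrite("pics/s5.png",cv2.resize(im[140:340,200:400,::-1],None,fx=3,fy=3))
d=eyes.snapshot("wrist");np.savez("pics/w5.npz",**d);cv2.imwrite("pics/w5.png",d["image"][:,:,::-1])
E
```

```text
[ 387.9 -249.1   22.5] yaw -0.1477 M [-0.069  0.1   -0.027] F [-0.1 -0.3 -0.3] q6 -0.666 op 45.76818016075841 t 22.35
[334.9 -94.6 224.1] yaw -0.1488 M [-0.033  0.142 -0.019] F [ 0.2  0.4 -0.1] q6 -0.458 op 45.952765080468176 t 23.6
```

View pics/s5.png

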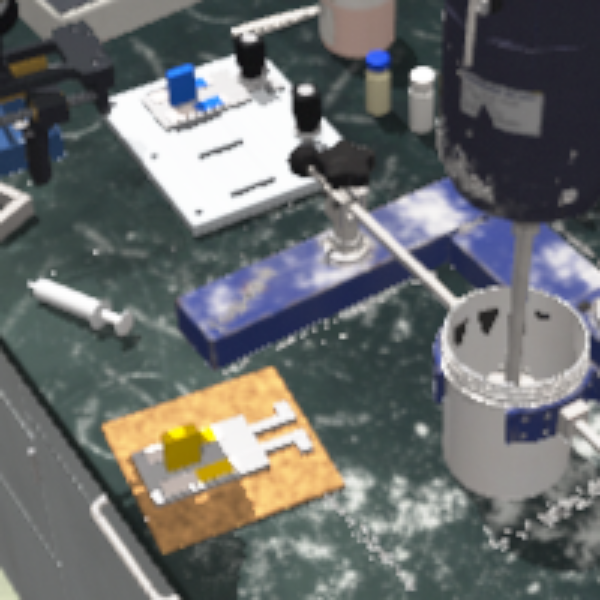

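The carrier lies flat and centred on the mat: its middle is at about (222,455) in the crop, the mat's centre at about (223,458). The blue carrier, syringe and mixer look unchanged. Handing in.

```bash
python3 -c "
from plant import arm;print(arm.hand_in())"
```

```text
the job is handed in; nothing more can be done
None
```

The yellow carrier is out of the jig and lying flat on the middle of the cork mat. I handed the job in at about 24 s on the robot's clock; it gave no verdict.

- **Finding the thread:** I felt the nut anticlockwise by about 0.13 rad first. The moment only reached about 0.16 N m, under the safe 0.3, so the result was unclear. Clockwise, it stayed near the drag level and the tool rose about 0.9 mm over 0.2 rad, so this nut has the left-hand thread. The moment readings were noisy (about ±0.05 N m) and had an offset, so I relied on the rise to decide.
- **Unscrewing and drawing out:** I unscrewed the nut about 1.84 rad (9 mm). Then I gripped the fin lengthwise and raised the carrier about 6 mm. The depth image showed it level to about 0.5 mm. I drew it out over 45 mm, with no side force beyond the sensor noise.
- **Placing:** The mat's centre came out within about 2 mm from two cameras. I lowered the carrier until the mat pushed back with about 4 N, released it and backed away.
- **Last checks:** The final scene picture shows the carrier flat and centred on the mat. The blue carrier and the syringe appear unmoved. The beaker was outside that last crop, but the arm never went near it. The gripper was empty and touching nothing.

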